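Press the clutch cover home on its hidden pin and hold it for the circlip

ROBOT

A 7-joint arm with a two-finger parallel gripper is mounted at the origin on the work surface. World frame = base frame: x ahead of the robot, y to its left, z up, the work surface at z = 0. Lengths are in mm, angles in rad, forces in N, time in s.
With the tool pointing down it reaches from about 400 to 875 mm from the base axis. Payload 4.4 kg.
Tool frame: the origin (TCP) lies at the very end of the fingers, on their centre line; the grasp point (between the pads) lies 19 mm behind it; z points along the fingers, y is the direction in which the jaws open and shut (so a half turn about z gives the same grasp; the last joint's range is limited). The gripper opens to 85 mm and grips with 20 to 120 N. Pads are 22 mm wide; open, the fingers measure 114 mm over their backs; the gripper's body (76 mm by 85 mm) begins 54 mm behind the grasp point. The pads swing forward as they close: fully open they stand 13 mm farther back than shut.
Start: joints at [-1.382, 0.628, 0.038, 1.517, -0.027, 0.996, -0.02], TCP at [163.808, 629.035, 211.213] pointing down, gripper open.
Joint ranges: [-3.06, 3.06], [-0.37, 2.12], [-1.25, 1.32], [0.18, 2.47], [-1.1, 4.24], [0.23, 1.98], [-2.94, 2.94]. Speed limits (rad/s): [2.57, 2.57, 3.14, 3.14, 3.14, 3.14, 3.14].

INTERFACE

Orientations are given as [roll, pitch, yaw] about the fixed x, y, z axes, in that order (R = Rz(yaw) Ry(pitch) Rx(roll)).
In Python, from cell import read_state, get_image, calibration, finish_job gives the robot as it stands. The module is installed in compiled form; this text tells all that it offers.
- The arm moves only by the tool apply_moves, never from a script. Its argument "increments" is a list of rows, each an object of numbers: "tx", "ty", "tz": the shift along the world's x, y, z in m; "rx", "ry", "rz": the turn, a rotation vector about the world's x, y, z in units of 5 degrees (1.0 is 5 degrees); "claw": the finger opening in m, from 0 to 0.0854. In form: [{"tx": .., "ty": .., "tz": .., "rx": .., "ry": .., "rz": .., "claw": ..}, ...]. A call has 1 to 12 rows; each row is the pose to reach, as a shift and turn from the pose commanded when the call began; what a row does not reach only later rows make up. A row lasts 1/10 s, in which the tool goes at most 50 mm and 8.59 degrees, less where a joint would pass 70% of its speed; a pose out of reach is approached as far as the arm can. A call with a gripper value outside its range is refused whole. The fingers move at their own pace and stop on an object; the grip force is fixed at half the most. Time passes only in rows, so rows that repeat a pose let the fingers close. It gives the time, the measured TCP pose, the force and the opening at its end, in the units of the state.
- read_state(): the state, without advancing time (a new reading comes with each control period).
- get_image(name): name is "scene" or "top"; returns the picture (480x640x3 uint8, red, green, blue); there is no depth.
- calibration(name): a dict with "camera_matrix" (3x3 intrinsics, pixels), "origin" and "attitude" of the camera in the world. Camera axes: x right, y up, looking along -z (the intrinsics and any distortion apply to the point x, -y, -z); pixel columns grow to the right and rows downward; lengths in mm; the calibration is good to about 2 mm. A picture is of the moment at which its call begins. calibration takes no time and is no camera call.
- finish_job(): hands the job in, once; it reports no verdict.
The state is a dict: "clock": time; "qpos": joint angles; "qd": joint speeds; "tau": joint torques, N m; "eef_pos": TCP position; "tool_rot": TCP orientation; "force": force on the tool from outside, world axes, zero at the start; "torque": the same for the moment, N m; "width": finger opening in mm.
Only numpy, scipy, OpenCV 4.12 (cv2) and the standard library are available. Lean on these libraries where they do the work, as an engineer would, in place of code of your own. Each camera call takes 0.05 s, during which the arm holds its last target. There are 200 camera calls.

TASK

Swing the blue locker's door, which has a bar handle, wide open to about a right angle and leave it open; then take the clutch cover from the rack inside the door, slide it upright over the pin in the middle of the clutch drum until it drops on, and press it straight down against the spring plate until it is fully home, its flange flush with the drum's rim. Finish while still holding the cover pressed down, so that the circlip can be fitted, and leave the other things on the bench where they are.

Things in the scene. Friction and masses are not known exactly. Their poses are not given: they have to be found in the camera images.
- door (a joint): blue locker's door angle, rad: 0 shut, grows as it swings towards the robot, stop 1.9. Vertical hinge on the locker's left (+y) front edge; opening turns it clockwise seen from above. Light friction; it stays where left. A rack with 12 mm lips, fixed inside the door, swings out with it and carries the clutch cover
- door_handle (a point): grip point on the door's vertical round bar handle, 12 mm thick, axis 40 mm off the door's outer face, 185 mm from the hinge along the door. The bar runs from 65 mm below to 22 mm above this point (stays 30 and 60 mm below). Door top is 28 mm above it, locker top 35 mm. Axes turn with the door: x into the locker when shut, y along the door to the hinge, z up
- door_hinge (a point): point on the vertical hinge line of the door, at the handle point's height; axes as for the handle
- locker: blue steel locker, 160 mm deep, 210 mm wide, 190 mm high, fixed; origin under its centre, x points to its back, its front (with the door) faces the robot. Its top covers the rack while the door is shut
- cover_center (a point): centre, half-way up, of the clutch cover: round metal cap 56 mm high, z up. Flange 84 mm across, 10 mm thick at the bottom; hub 48 mm across up to 18 mm; round grip boss 30 mm across from 18 to 56 mm above the underside. This point is 28 mm above the underside. 0.28 to 0.46 kg. Starts upright in the door's rack, its axis 52 mm from the door's inner face
- cover_bore (a point): centre of the mouth of the blind bore in the cover's underside: 16 mm across, 18 mm deep; 28 mm below cover_center, on the axis
- drum: clutch drum, fixed on the bench: base disc 140 mm across and 12 mm high, open rim 124 mm outside and 108 mm inside, its top edge 35 mm above the bench; origin under its centre
- pin_tip (a point): tip of the brass locating pin at the drum's centre, 41 mm above the bench: 14 mm across with a 4 mm high cone on top narrowing to 7 mm. The pin stands 11 mm above the free brown plate and cannot be seen once the cover is over it
- plate (a joint): how far the brown sprung ring plate in the drum (92 mm across, hole 24 mm) is pressed, m: 0 free (top 30 mm above the bench), 0.005 at its stop (top 25 mm). Starts to give at 6.4 N, 14.4 N at the stop: the cover's weight does not press it. At the stop the top of the cover's flange is flush with the drum's rim, with the plate free 5 mm proud
- cover: the clutch cover as a body; origin at the centre of its underside (same point as cover_bore), z up its axis
- pliers: circlip pliers, dark handles, 150 mm long, lying flat (bystander)
- circlip: large dark open snap ring, 98 mm across, 6 mm thick, lying flat; a workmate will fit it later (bystander)
- gear_big: black gear ring, 98 mm across, 16 mm high, origin under its centre (bystander)
- gear_small: black gear ring, 72 mm across, 22 mm high, origin under its centre (bystander)
- grease: white jar with red lid, 64 mm across, 75 mm high, origin under its centre (bystander)
- screwdriver: screwdriver lying flat (bystander)
- cleaner: white bottle with red cap, 72 mm across, 190 mm high, origin under its centre (bystander)
- wrench: wrench lying flat (bystander)
Not all that is in view belongs to the job. What is shaped like the drum but purple or red is not meant.

How it is judged (in metres and radians):
On the way, in this order (a step that is already met when the one before it is completed fails the run):
1. the locker door has been swung wide open (1.2 rad or more) (value of joint door above 1.2 rad), for 0.1 s.
2. the cover has been lifted out of the rack in the fingers (contact force between cover and the fingers above 1 N and contact force between cover and locker below 0.05 N and height (world z) of cover_center above 0.135 m), for 0.1 s.
3. the cover has dropped on to the pin, upright (horizontal distance between cover_bore and pin_tip below 0.0025 m and z of cover_bore in the frame of pin_tip below -0.007 m and angle between cover_bore's own z axis and vertical below 0.06 rad), for 0.1 s.
At the end, for the whole second after the job is handed in: Cover on the pin (axes within 2.5 mm, tilt under 0.06 rad, bore mouth over 7 mm below the pin tip), plate pressed at least 3.8 of its 5 mm with the cover bearing on it by over 8 N, fingers bearing on the cover with over 3 N, door still open by over 0.9 rad (all of step 3 and value of joint plate above 0.0038 m and contact force between cover and drum above 8 N and contact force between cover and the fingers above 3 N and value of joint door above 0.9 rad); the arm keeps its last pose, push and grip.
It fails at once if a bystander on the bench is pushed more than 30 mm away (distance of any of pliers, circlip, gear_big, gear_small, grease, screwdriver, cleaner, wrench from where it was at the start of the episode above 0.03 m).
It also fails if it takes over 54 s, if anything falls off the work surface, if the arm or the gripper's body presses on something with over 40 N, if the wrist force passes 120 N, or if a joint passes its speed limit or range.

## Working session

There is one attempt and no reset: what is moved stays moved. The work goes in short steps, Python scripts to look and compute and a tool call to move; the robot and the scene stay as the last step left them, time stands still between calls to the robot, and variables do not carry over. Pictures are saved under pics/ and viewed, about 8 in all and at most 12, crops included, and the job is handed in when it is done.

Besides the shell and the picture viewer there is one more tool, called as name(argument=value, ...), one argument or row to a line, values as JSON. apply_moves: Moves the arm, as the interface text tells. Its arguments: {"type":"object","properties":{"increments":{"type":"array"}},"required":["increments"]}

```bash
mkdir -p pics
cat > h.py <<'E'
import numpy as np, cv2
from cell import read_state, get_image, calibration, finish_job
def snap(n,f):
    im=get_image(n)[:,:,::-1].copy(); cv2.imwrite('pics/'+f,im); return im
def cam(n):
    c=calibration(n); K=np.array(c['camera_matrix'],float); o=np.array(c['origin'],float); a=np.array(c['attitude'],float)
    from scipy.spatial.transform import Rotation as R
    Rm=a if a.shape==(3,3) else R.from_euler('xyz',a).as_matrix()
    return K,o,Rm,c
def ray(n,u,v):
    K,o,Rm,c=cam(n); d=np.linalg.inv(K)@[u,v,1]; return o,Rm@(d*[1,-1,-1])
def onz(n,u,v,z):
    o,d=ray(n,u,v); return o+d*(z-o[2])/d[2]
def proj(n,p):
    K,o,Rm,c=cam(n); q=Rm.T@(np.array(p,float)-o); q=K@(q*[1,-1,-1]); return q[:2]/q[2]
def tri(n1,p1,n2,p2):
    o1,d1=ray(n1,*p1);o2,d2=ray(n2,*p2)
    s=np.linalg.lstsq(np.c_[d1,-d2],o2-o1,rcond=None)[0]
    a=o1+d1*s[0];b=o2+d2*s[1]; return (a+b)/2,np.linalg.norm(a-b)
E
python3 - <<'E'
from h import *
for n in('scene','top'):
    snap(n,n+'0.png'); print(n,calibration(n))
s=read_state(); print(s)
E
```

```text
scene {'camera_matrix': array([[490.09595174,   0.        , 322.77958037],
       [  0.        , 490.09595174, 236.78369605],
       [  0.        ,   0.        ,   1.        ]]), 'origin': array([1252.02753044, -600.92295538, 1005.46096957]), 'attitude': array([ 0.82428975, -0.01889282,  0.85601371])}
top {'camera_matrix': array([[514.76863066,   0.        , 324.51075983],
       [  0.        , 514.76863066, 238.52219621],
       [  0.        ,   0.        ,   1.        ]]), 'origin': array([ 321.5424456 ,   64.87067996, 1365.4926453 ]), 'attitude': array([ 0.19628042, -0.01379152, -1.58614626])}
{'clock': 0.1, 'qpos': array([-1.38179841,  0.6292587 ,  0.03843347,  1.5182508 , -0.02701782,
        0.99633062, -0.01999537]), 'qd': array([ 0.00288826, -0.00258709,  0.000853  , -0.00203476,  0.00217562,
        0.00115648, -0.00232207]), 'tau': array([ 4.18681957e-03, -5.64535797e+01,  1.23050887e+00, -1.93974727e+01,
        1.11547441e-02,  5.40095876e-03, -2.50169848e-06]), 'eef_pos': array([163.64058607, 628.44719473, 210.3830985 ]), 'tool_rot': array([-3.13986244e+00, -3.94274307e-06,  2.88679918e+00]), 'force': array([0.14971868, 0.9950994 , 0.66540148]), 'torque': array([-0.03045482,  0.0038127 ,  0.02973344]), 'width': 85.46788229908111}
```

View pics/scene0.png

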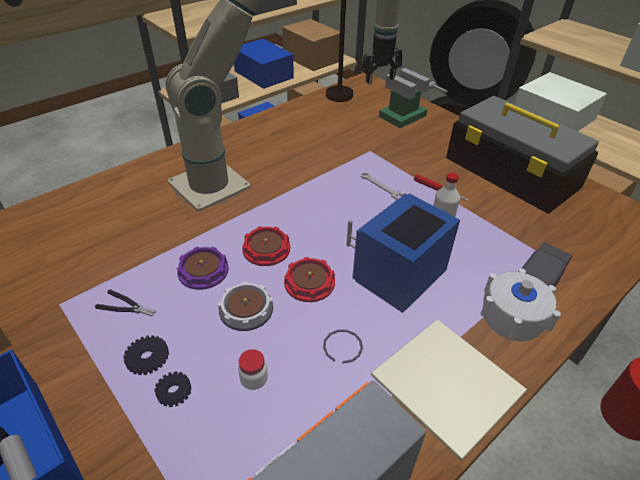

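View pics/top0.png

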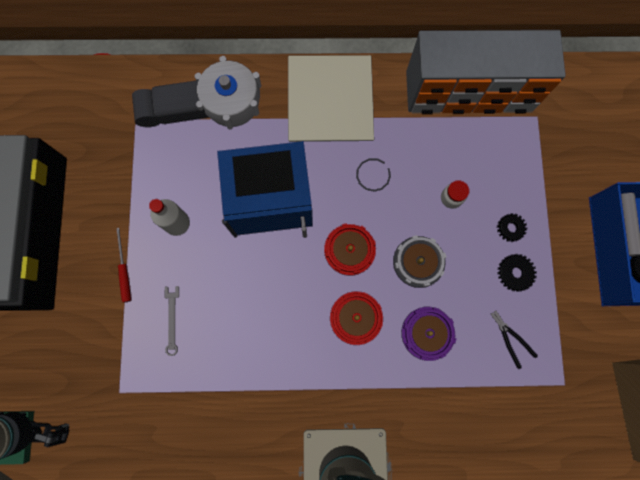

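Run:
```python
from h import *
t=cv2.imread('pics/top0.png'); s=cv2.imread('pics/scene0.png')
print('base check',proj('top',[0,0,0]),proj('scene',[0,0,0]),proj('scene',read_state()['eef_pos']))
# locker top corners (eyeball, top view) at z=190
for nm,u,v in(('bl',219,153),('br',304,143),('fr',311,203),('fl',223,215)):
    print(nm,onz('top',u,v,190).round())
# scene corners
for nm,u,v in(('fl',358,231),('fr?',404,258),('br',459,210),('bl',412,195)):
    print('sc',nm,onz('scene',u,v,190).round())
# drum: brown disc blob
for n,im,c in(('top',t,(420,261)),('scene',s,(246,303))):
    h=cv2.cvtColor(im,cv2.COLOR_BGR2HSV); m=cv2.inRange(h,(3,60,30),(20,255,170)); 
    r=np.zeros_like(m); cv2.circle(r,c,25,255,-1); m&=r
    m=cv2.morphologyEx(m,cv2.MORPH_OPEN,np.ones((3,3)))
    cs=max(cv2.findContours(m,0,2)[0],key=cv2.contourArea); e=cv2.fitEllipse(cv2.convexHull(cs)); print(n,e,onz(n,*e[0],30).round(1))
a=cv2.resize(t[130:300,200:460],None,fx=3,fy=3,interpolation=2); b=cv2.resize(s[185:335,200:470],None,fx=3,fy=3,interpolation=2)
cv2.imwrite('pics/c1.png',a); cv2.imwrite('pics/c2.png',b)
```

```text
base check [345.04383898 472.54782898] [208.97798209 184.64176541] [379.19934674  90.42343324]
bl [768. 295. 190.]
br [791.  91. 190.]
fr [641.  76. 190.]
fl [614. 282. 190.]
sc fl [636.  70. 190.]
sc fr? [774.  87. 190.]
sc br [747. 331. 190.]
sc bl [625. 284. 190.]
top ((420.21319580078125, 260.2449035644531), (34.113136291503906, 35.36053466796875), 122.73601531982422) [ 525.4 -208.5   30. ]
scene ((244.8046417236328, 302.3107604980469), (27.586793899536133, 35.81970977783203), 80.61117553710938) [ 526.2 -210.1   30. ]
```

View pics/c1.png

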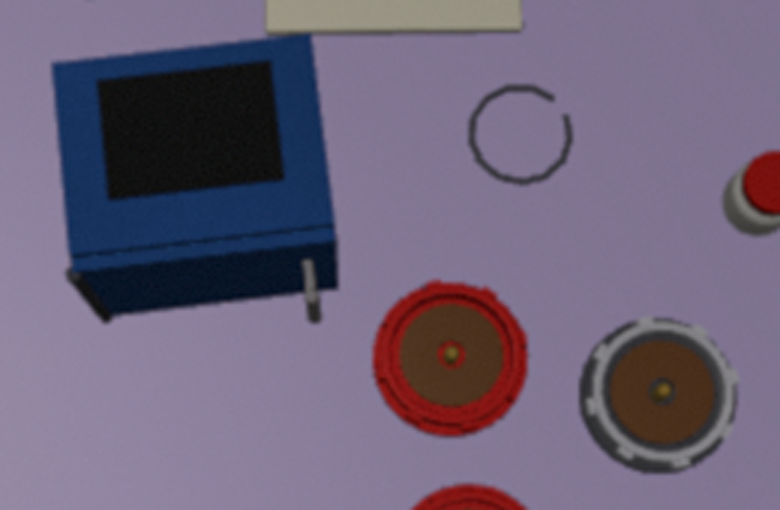

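View pics/c2.png

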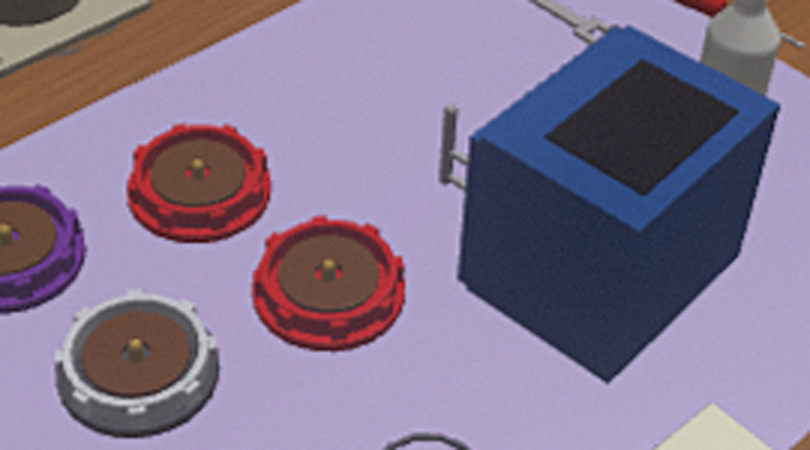

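Run:
```python
from h import *
c1=lambda x,y:(200+x/3-.33,130+y/3-.33); c2=lambda x,y:(200+x/3-.33,185+y/3-.33)
print('bar top',tri('top',c1(307,264),'scene',c2(450,108)),onz('top',*c1(307,264),177))
print('bar bot',tri('top',c1(315,318),'scene',c2(445,182)),onz('top',*c1(315,317),90))
print('pin',tri('top',c1(662,389),'scene',c2(135,346)),onz('top',*c1(662,389),40),onz('scene',*c2(135,346),40))
for nm,p in dict(bl=(53,63),br=(310,36),fr=(331,228),fl=(73,255)).items(): print(nm,onz('top',*c1(*p),190).round(1))
for nm,p in dict(fr=(472,137),br=(640,232),bl=(777,105),fl=(626,27)).items(): print(nm,onz('scene',*c2(*p),190).round(1))
print('hinge',onz('top',*c1(71,270),183),onz('top',*c1(107,319),0))
```

```text
bar top (array([599.24971865,  89.47653573, 190.29076123]), np.float64(19.41699987606459)) [608.69985906  97.46420887 177.        ]
bar bot (array([583.30371764,  93.32163362,  87.18434241]), np.float64(0.44435643147921206)) [583.72940236  93.42545276  90.        ]
pin (array([ 526.03576769, -208.24202705,   37.61642565]), np.float64(2.1383772694070293)) [ 526.24917752 -206.85147258   40.        ] [ 527.16306863 -210.05454702   40.        ]
bl [773.5 299.3 190. ]
br [794.4  93.4 190. ]
fr [634.4  78.1 190. ]
fl [615.  279.8 190. ]
fr [633.   69.6 190. ]
br [796.4  93.6 190. ]
bl [770.7 299.2 190. ]
fl [614.8 281.  190. ]
hinge [604.63734438 282.32275125 183.        ] [602.73471115 282.61737212   0.        ]
```

apply_moves(
  increments=[
    {"tx": 0.419, "ty": -0.535, "tz": 0.009, "rz": 4, "claw": 0.085},
    {"tx": 0.419, "ty": -0.535, "tz": 0.009, "rz": 4, "claw": 0.085},
    {"tx": 0.419, "ty": -0.535, "tz": 0.009, "rz": 4, "claw": 0.085},
    {"tx": 0.419, "ty": -0.535, "tz": 0.009, "rz": 4, "claw": 0.085},
    {"tx": 0.419, "ty": -0.535, "tz": 0.009, "rz": 4, "claw": 0.085},
    {"tx": 0.419, "ty": -0.535, "tz": 0.009, "rz": 4, "claw": 0.085},
    {"tx": 0.419, "ty": -0.535, "tz": 0.009, "rz": 4, "claw": 0.085},
    {"tx": 0.419, "ty": -0.535, "tz": 0.009, "rz": 4, "claw": 0.085},
    {"tx": 0.419, "ty": -0.535, "tz": 0.009, "rz": 4, "claw": 0.085},
    {"tx": 0.419, "ty": -0.535, "tz": 0.009, "rz": 4, "claw": 0.085},
    {"tx": 0.419, "ty": -0.535, "tz": 0.009, "rz": 4, "claw": 0.085},
    {"tx": 0.419, "ty": -0.535, "tz": 0.009, "rz": 4, "claw": 0.085},
  ],
)

```text
$.increments[0]: bad value
```

apply_moves(
  increments=[
    {"tx": 0.419, "ty": -0.535, "tz": 0.009, "rx": 0.0, "ry": 0.0, "rz": 4.0, "claw": 0.085},
    {"tx": 0.419, "ty": -0.535, "tz": 0.009, "rx": 0.0, "ry": 0.0, "rz": 4.0, "claw": 0.085},
    {"tx": 0.419, "ty": -0.535, "tz": 0.009, "rx": 0.0, "ry": 0.0, "rz": 4.0, "claw": 0.085},
    {"tx": 0.419, "ty": -0.535, "tz": 0.009, "rx": 0.0, "ry": 0.0, "rz": 4.0, "claw": 0.085},
    {"tx": 0.419, "ty": -0.535, "tz": 0.009, "rx": 0.0, "ry": 0.0, "rz": 4.0, "claw": 0.085},
    {"tx": 0.419, "ty": -0.535, "tz": 0.009, "rx": 0.0, "ry": 0.0, "rz": 4.0, "claw": 0.085},
    {"tx": 0.419, "ty": -0.535, "tz": 0.009, "rx": 0.0, "ry": 0.0, "rz": 4.0, "claw": 0.085},
    {"tx": 0.419, "ty": -0.535, "tz": 0.009, "rx": 0.0, "ry": 0.0, "rz": 4.0, "claw": 0.085},
    {"tx": 0.419, "ty": -0.535, "tz": 0.009, "rx": 0.0, "ry": 0.0, "rz": 4.0, "claw": 0.085},
    {"tx": 0.419, "ty": -0.535, "tz": 0.009, "rx": 0.0, "ry": 0.0, "rz": 4.0, "claw": 0.085},
    {"tx": 0.419, "ty": -0.535, "tz": 0.009, "rx": 0.0, "ry": 0.0, "rz": 4.0, "claw": 0.085},
    {"tx": 0.419, "ty": -0.535, "tz": 0.009, "rx": 0.0, "ry": 0.0, "rz": 4.0, "claw": 0.085},
  ],
)

```text
clock: 1.3
eef_pos: [534.5, 154.8, 219.0]
tool_rot: [3.142, -0.0, -3.047]
force: [0.4, 0.4, -0.1]
width: 84.9
```

apply_moves(
  increments=[
    {"tx": 0.0485, "ty": -0.061, "tz": 0.0, "rx": 0.0, "ry": 0.0, "rz": 0.0, "claw": 0.085},
    {"tx": 0.0485, "ty": -0.061, "tz": 0.0, "rx": 0.0, "ry": 0.0, "rz": 0.0, "claw": 0.085},
    {"tx": 0.0485, "ty": -0.061, "tz": 0.0, "rx": 0.0, "ry": 0.0, "rz": 0.0, "claw": 0.085},
    {"tx": 0.0485, "ty": -0.061, "tz": 0.0, "rx": 0.0, "ry": 0.0, "rz": 0.0, "claw": 0.085},
  ],
)

```text
clock: 1.7
eef_pos: [581.8, 95.5, 218.5]
tool_rot: [3.141, -0.002, -3.049]
force: [0.0, 1.1, 0.8]
width: 84.9
```

Run:
```python
from h import *
a=snap('top','t1.png');b=snap('scene','s1.png'); s=read_state(); print(s['eef_pos'],s['qpos'])
x=cv2.resize(a[160:290,200:380],None,fx=3,fy=3,interpolation=2); y=cv2.resize(b[150:310,300:480],None,fx=3,fy=3,interpolation=2)
x=cv2.copyMakeBorder(x,0,90,0,0,0); cv2.imwrite('pics/c3.png',cv2.resize(np.hstack([x,y]),(800,355)))
```

```text
[581.14324212  97.46588453 218.84311803] [-0.20139357  0.5315123  -0.01797827  1.68256301  0.00977625  0.92879482
  1.44454147]
```

View pics/c3.png

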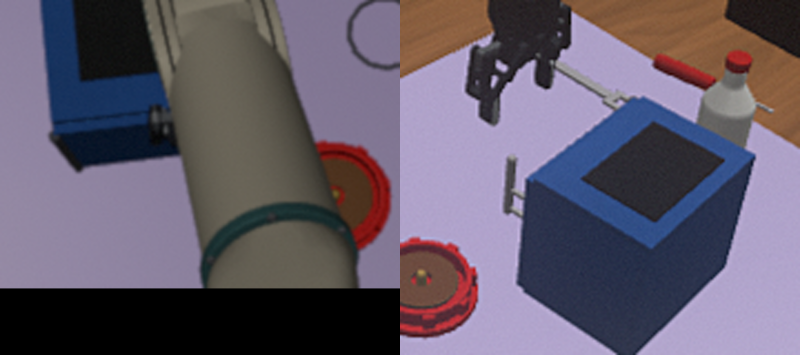

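apply_moves(
  increments=[
    {"tx": 0.001, "ty": -0.001, "tz": -0.04, "rx": 0.0, "ry": 0.0, "rz": 0.0, "claw": 0.085},
    {"tx": 0.001, "ty": -0.001, "tz": -0.083, "rx": 0.0, "ry": 0.0, "rz": 0.0, "claw": 0.085},
    {"tx": 0.001, "ty": -0.001, "tz": -0.083, "rx": 0.0, "ry": 0.0, "rz": 0.0, "claw": 0.0},
    {"tx": 0.001, "ty": -0.001, "tz": -0.083, "rx": 0.0, "ry": 0.0, "rz": 0.0, "claw": 0.0},
    {"tx": 0.001, "ty": -0.001, "tz": -0.083, "rx": 0.0, "ry": 0.0, "rz": 0.0, "claw": 0.0},
    {"tx": 0.001, "ty": -0.001, "tz": -0.083, "rx": 0.0, "ry": 0.0, "rz": 0.0, "claw": 0.0},
    {"tx": 0.001, "ty": -0.001, "tz": -0.083, "rx": 0.0, "ry": 0.0, "rz": 0.0, "claw": 0.0},
    {"tx": 0.001, "ty": -0.001, "tz": -0.083, "rx": 0.0, "ry": 0.0, "rz": 0.0, "claw": 0.0},
    {"tx": 0.001, "ty": -0.001, "tz": -0.083, "rx": 0.0, "ry": 0.0, "rz": 0.0, "claw": 0.0},
  ],
)

```text
clock: 2.7
eef_pos: [584.4, 94.2, 138.1]
tool_rot: [-3.141, 0.003, -3.048]
force: [-0.5, -1.3, 5.9]
width: 9.4
```

apply_moves(
  increments=[
    {"tx": 0.0, "ty": 0.0, "tz": 0.0, "rx": 0.0, "ry": 0.0, "rz": 0.0, "claw": 0.0},
    {"tx": 0.0, "ty": 0.0, "tz": 0.0, "rx": 0.0, "ry": 0.0, "rz": 0.0, "claw": 0.0},
  ],
)

```text
clock: 2.9
eef_pos: [584.4, 94.2, 138.1]
tool_rot: [-3.141, 0.003, -3.048]
force: [-1.4, -0.8, 6.9]
width: 9.2
```

Run:
```python
from h import *
b=snap('scene','s2.png'); s=read_state(); print(s['eef_pos'],s['force'],s['torque'],s['width'])
y=cv2.resize(b[170:290,300:430],None,fx=5,fy=5,interpolation=2); cv2.imwrite('pics/c4.png',y)
```

```text
[584.39973578  94.22811676 138.06000745] [-0.59221086 -2.21414229  6.23950778] [-0.29556856  0.18061168 -0.00285973] 9.04659657267563
```

View pics/c4.png

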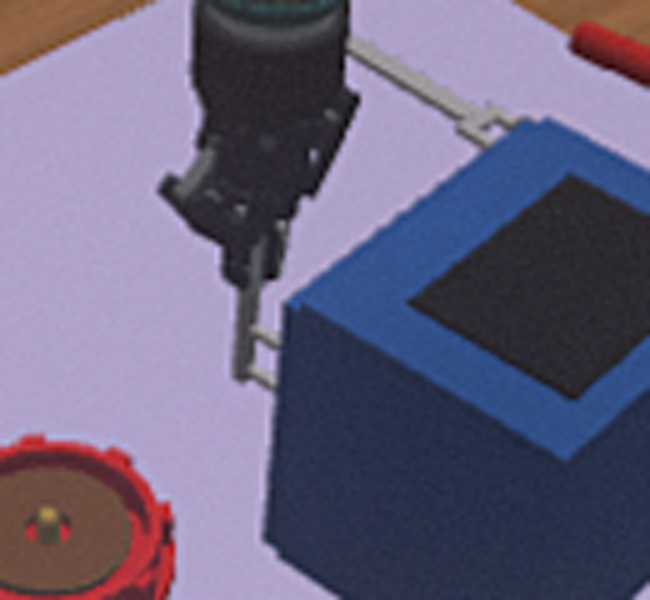

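apply_moves(
  increments=[
    {"tx": -0.013, "ty": 0.0018, "tz": 0.0, "rx": 0.0, "ry": 0.0, "rz": -0.8, "claw": 0.0},
    {"tx": -0.0259, "ty": 0.0047, "tz": 0.0, "rx": 0.0, "ry": 0.0, "rz": -1.6, "claw": 0.0},
    {"tx": -0.051, "ty": 0.013, "tz": 0.0, "rx": 0.0, "ry": 0.0, "rz": -3.2, "claw": 0.0},
    {"tx": -0.0746, "ty": 0.0246, "tz": 0.0, "rx": 0.0, "ry": 0.0, "rz": -4.8, "claw": 0.0},
    {"tx": -0.0964, "ty": 0.0394, "tz": 0.0, "rx": 0.0, "ry": 0.0, "rz": -6.4, "claw": 0.0},
  ],
)

```text
clock: 3.45
eef_pos: [490.2, 137.3, 138.1]
tool_rot: [3.133, 0.006, 2.672]
force: [8.4, 9.0, -4.3]
width: 9.1
```

apply_moves(
  increments=[
    {"tx": -0.0195, "ty": 0.0177, "tz": 0.0, "rx": 0.0, "ry": 0.0, "rz": -1.6, "claw": 0.0},
    {"tx": -0.0364, "ty": 0.038, "tz": 0.0, "rx": 0.0, "ry": 0.0, "rz": -3.2, "claw": 0.0},
    {"tx": -0.0502, "ty": 0.0605, "tz": 0.0, "rx": 0.0, "ry": 0.0, "rz": -4.8, "claw": 0.0},
    {"tx": -0.0608, "ty": 0.0846, "tz": 0.0, "rx": 0.0, "ry": 0.0, "rz": -6.4, "claw": 0.0},
    {"tx": -0.068, "ty": 0.11, "tz": 0.0, "rx": 0.0, "ry": 0.0, "rz": -8.0, "claw": 0.0},
    {"tx": -0.0715, "ty": 0.1361, "tz": 0.0, "rx": 0.0, "ry": 0.0, "rz": -9.6, "claw": 0.0},
    {"tx": -0.0714, "ty": 0.1624, "tz": 0.0, "rx": 0.0, "ry": 0.0, "rz": -11.2, "claw": 0.0},
    {"tx": -0.0714, "ty": 0.1624, "tz": 0.0, "rx": 0.0, "ry": 0.0, "rz": -11.2, "claw": 0.0},
    {"tx": -0.0714, "ty": 0.1624, "tz": 0.0, "rx": 0.0, "ry": 0.0, "rz": -11.2, "claw": 0.0},
  ],
)

```text
clock: 4.35
eef_pos: [423.0, 298.8, 138.1]
tool_rot: [3.126, -0.002, 1.701]
force: [11.8, -0.2, -3.7]
width: 9.4
```

apply_moves(
  increments=[
    {"tx": 0.0, "ty": 0.0, "tz": 0.0, "rx": 0.0, "ry": 0.0, "rz": 0.0, "claw": 0.05},
    {"tx": 0.0, "ty": 0.0, "tz": 0.0, "rx": 0.0, "ry": 0.0, "rz": 0.0, "claw": 0.05},
    {"tx": 0.0, "ty": 0.0, "tz": 0.0, "rx": 0.0, "ry": 0.0, "rz": 0.0, "claw": 0.05},
    {"tx": 0.0, "ty": 0.0, "tz": 0.05, "rx": 0.0, "ry": 0.0, "rz": 0.0, "claw": 0.05},
    {"tx": 0.0, "ty": 0.0, "tz": 0.1, "rx": 0.0, "ry": 0.0, "rz": 0.0, "claw": 0.05},
    {"tx": 0.0, "ty": 0.0, "tz": 0.122, "rx": 0.0, "ry": 0.0, "rz": 0.0, "claw": 0.05},
    {"tx": 0.07, "ty": -0.36, "tz": 0.122, "rx": 0.0, "ry": 0.0, "rz": 0.0, "claw": 0.05},
    {"tx": 0.07, "ty": -0.36, "tz": 0.122, "rx": 0.0, "ry": 0.0, "rz": 0.0, "claw": 0.05},
    {"tx": 0.07, "ty": -0.36, "tz": 0.122, "rx": 0.0, "ry": 0.0, "rz": 0.0, "claw": 0.05},
    {"tx": 0.07, "ty": -0.36, "tz": 0.122, "rx": 0.0, "ry": 0.0, "rz": 0.0, "claw": 0.05},
    {"tx": 0.07, "ty": -0.36, "tz": 0.122, "rx": 0.0, "ry": 0.0, "rz": 0.0, "claw": 0.05},
    {"tx": 0.07, "ty": -0.36, "tz": 0.122, "rx": 0.0, "ry": 0.0, "rz": 0.0, "claw": 0.05},
  ],
)

```text
clock: 5.55
eef_pos: [472.3, 0.6, 258.4]
tool_rot: [3.141, -0.001, 1.701]
force: [0.0, 0.4, 0.1]
width: 49.8
```

Run:
```python
from h import *
a=snap('top','t3.png');b=snap('scene','s3.png'); s=read_state(); print(s['eef_pos'])
cv2.imwrite('pics/c5.png',np.hstack([cv2.resize(a[180:340,190:350],(600,600),interpolation=2)[:, :400*1] if 0 else cv2.resize(a[180:330,190:340],(400,400),interpolation=2),cv2.resize(b[170:320,270:420],(400,400),interpolation=2)]))
```

```text
[473.01176872  -6.25204938 259.07510233]
```

View pics/c5.png

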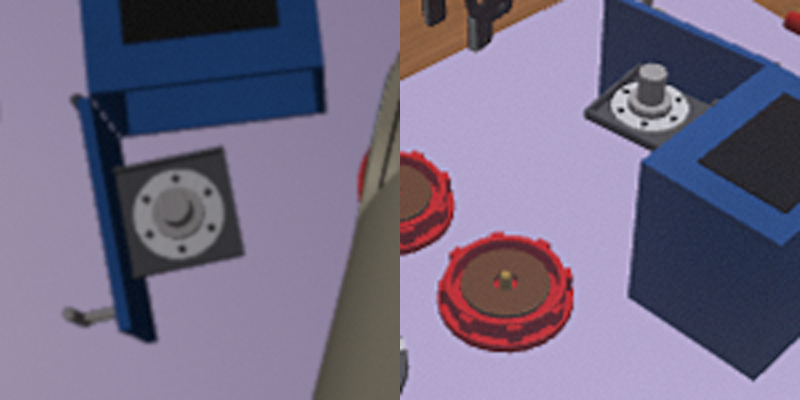

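Run:
```python
from h import *
A=lambda x,y:(190+x*.375-.3,180+y*.375-.3); B=lambda x,y:(270+(x-400)*.375-.3,170+y*.375-.3)
p,e=tri('top',A(179,207),'scene',B(653,70)); print('boss top',p,e)
f,e=tri('top',A(180,214),'scene',B(650,106)); print('flange top',f,e)
for z in (120,130,140,150): print(z,onz('top',*A(180,214),z).round(1),onz('scene',*B(650,106),z).round(1),' boss+46',onz('top',*A(179,207),z+46).round(1),onz('scene',*B(653,70),z+46).round(1))
# flange by light mask in top
im=cv2.imread('pics/t3.png');h=cv2.cvtColor(im,cv2.COLOR_BGR2HSV);m=cv2.inRange(h,(0,0,125),(180,40,255));r=np.zeros_like(m);cv2.circle(r,(257,260),26,255,-1);m&=r
cs=max(cv2.findContours(m,0,2)[0],key=cv2.contourArea);e=cv2.fitEllipse(cv2.convexHull(cs));print('flange ell',e)
o=calibration('top')['origin'];print('height from size',[ (z,514.8*84/((o[2]-z)/np.cos(.196)))for z in(90,120,140)])
print('door top line',onz('top',*A(85,98),183),onz('top',*A(122,333),183),'handle bar top',onz('top',*A(75,317),177))
```

```text
boss top [519.27197553 207.43277685 160.66404801] 5.318045813311738
flange top [519.57463706 210.74550219 110.58985156] 1.376848389392817
120 [517.6 209.1 120. ] [527.6 202.8 120. ]  boss+46 [516.7 204.7 166. ] [525.1 204.8 166. ]
130 [516.1 208.  130. ] [535.8 193.8 130. ]  boss+46 [515.  203.6 176. ] [533.8 195.2 176. ]
140 [514.5 206.8 140. ] [544.  184.7 140. ]  boss+46 [513.4 202.4 186. ] [542.4 185.6 186. ]
150 [512.9 205.6 150. ] [552.1 175.6 150. ]  boss+46 [511.8 201.2 196. ] [551.1 176.  196. ]
flange ell ((256.39935302734375, 259.7674560546875), (32.12728500366211, 32.53963851928711), 54.8891716003418)
height from size [(90, np.float64(33.25400616361864)), (120, np.float64(34.054990568202705)), (140, np.float64(34.61076690352125))]
door top line [612.4808965  286.63967852 183.        ] [405.533508   250.25117899 183.        ] handle bar top [420.23185882 291.78353519 177.        ]
```

apply_moves(
  increments=[
    {"tx": 0.046, "ty": 0.2155, "tz": -0.03, "rx": 0.0, "ry": 0.0, "rz": -3.3, "claw": 0.065},
    {"tx": 0.046, "ty": 0.2155, "tz": -0.03, "rx": 0.0, "ry": 0.0, "rz": -3.3, "claw": 0.065},
    {"tx": 0.046, "ty": 0.2155, "tz": -0.03, "rx": 0.0, "ry": 0.0, "rz": -3.3, "claw": 0.065},
    {"tx": 0.046, "ty": 0.2155, "tz": -0.03, "rx": 0.0, "ry": 0.0, "rz": -3.3, "claw": 0.065},
    {"tx": 0.046, "ty": 0.2155, "tz": -0.03, "rx": 0.0, "ry": 0.0, "rz": -3.3, "claw": 0.065},
    {"tx": 0.046, "ty": 0.2155, "tz": -0.06, "rx": 0.0, "ry": 0.0, "rz": -3.3, "claw": 0.065},
    {"tx": 0.046, "ty": 0.2155, "tz": -0.06, "rx": 0.0, "ry": 0.0, "rz": -3.3, "claw": 0.065},
    {"tx": 0.046, "ty": 0.2155, "tz": -0.06, "rx": 0.0, "ry": 0.0, "rz": -3.3, "claw": 0.065},
  ],
)

```text
clock: 6.45
eef_pos: [518.1, 216.6, 198.3]
tool_rot: [-3.14, 0.001, 1.411]
force: [-0.3, -0.2, 0.3]
width: 64.9
```

Run:
```python
from h import *
b=snap('scene','s4.png'); s=read_state(); print(s['eef_pos'],s['tool_rot'])
p=s['eef_pos']; print('tcp px',proj('scene',p), 'boss top px',proj('scene',[519.3,209.5,156]))
cv2.imwrite('pics/c6.png',cv2.resize(b[120:240,300:420],(600,600),interpolation=2))
```

```text
[518.85299283 216.55371281 199.04803227] [3.14126726e+00 3.46030603e-05 1.41028722e+00]
tcp px [366.94306676 183.69702145] boss top px [364.03856026 197.12360097]
```

View pics/c6.png

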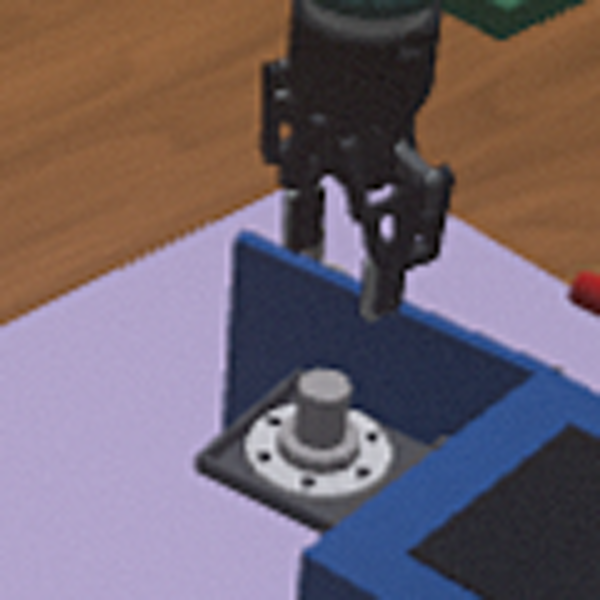

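apply_moves(
  increments=[
    {"tx": 0.001, "ty": -0.008, "tz": 0.0, "rx": 0.0, "ry": 0.0, "rz": 0.0, "claw": 0.065},
    {"tx": 0.001, "ty": -0.008, "tz": -0.03, "rx": 0.0, "ry": 0.0, "rz": 0.0, "claw": 0.065},
    {"tx": 0.001, "ty": -0.008, "tz": -0.06, "rx": 0.0, "ry": 0.0, "rz": 0.0, "claw": 0.065},
    {"tx": 0.001, "ty": -0.008, "tz": -0.075, "rx": 0.0, "ry": 0.0, "rz": 0.0, "claw": 0.065},
    {"tx": 0.001, "ty": -0.008, "tz": -0.075, "rx": 0.0, "ry": 0.0, "rz": 0.0, "claw": 0.02},
    {"tx": 0.001, "ty": -0.008, "tz": -0.075, "rx": 0.0, "ry": 0.0, "rz": 0.0, "claw": 0.02},
    {"tx": 0.001, "ty": -0.008, "tz": -0.075, "rx": 0.0, "ry": 0.0, "rz": 0.0, "claw": 0.02},
    {"tx": 0.001, "ty": -0.008, "tz": -0.075, "rx": 0.0, "ry": 0.0, "rz": 0.0, "claw": 0.02},
    {"tx": 0.001, "ty": -0.008, "tz": -0.075, "rx": 0.0, "ry": 0.0, "rz": 0.0, "claw": 0.02},
  ],
)

```text
clock: 7.4
eef_pos: [520.6, 209.0, 125.0]
tool_rot: [3.14, -0.001, 1.411]
force: [-1.0, -1.6, 6.9]
width: 27.2
```

apply_moves(
  increments=[
    {"tx": 0.0, "ty": 0.0, "tz": 0.01, "rx": 0.0, "ry": 0.0, "rz": 0.0, "claw": 0.02},
    {"tx": 0.0, "ty": 0.0, "tz": 0.03, "rx": 0.0, "ry": 0.0, "rz": 0.0, "claw": 0.02},
    {"tx": 0.0, "ty": 0.0, "tz": 0.06, "rx": 0.0, "ry": 0.0, "rz": 0.0, "claw": 0.02},
    {"tx": 0.0, "ty": 0.0, "tz": 0.09, "rx": 0.0, "ry": 0.0, "rz": 0.0, "claw": 0.02},
    {"tx": 0.0, "ty": 0.0, "tz": 0.09, "rx": 0.0, "ry": 0.0, "rz": 0.0, "claw": 0.02},
  ],
)

```text
clock: 7.9
eef_pos: [522.7, 210.1, 217.5]
tool_rot: [3.134, -0.005, 1.412]
force: [0.8, 0.6, -3.4]
width: 27.0
```

Run:
```python
from h import *
b=snap('scene','s5.png'); s=read_state(); print(s['eef_pos'],s['force'],s['width'])
cv2.imwrite('pics/c7.png',cv2.resize(b[100:240,290:430],(560,560),interpolation=2))
```

```text
[520.98385422 210.05359602 215.21125276] [ 0.22465754 -0.12970708 -4.74690887] 27.32871651772059
```

View pics/c7.png

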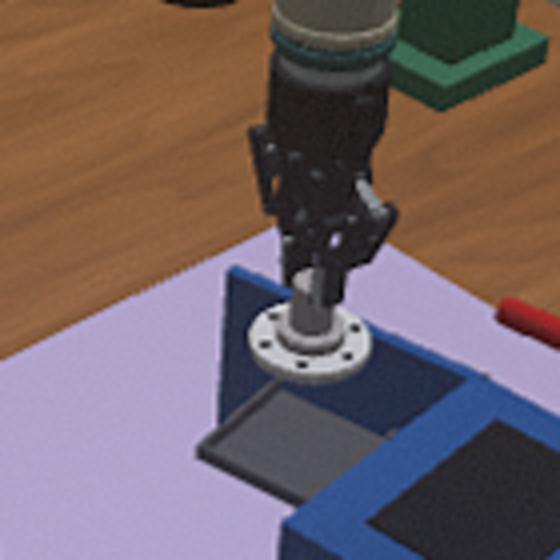

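apply_moves(
  increments=[
    {"tx": 0.005, "ty": -0.03, "tz": 0.0, "rx": 0.0, "ry": 0.0, "rz": 0.0, "claw": 0.02},
    {"tx": 0.005, "ty": -0.075, "tz": 0.0, "rx": 0.0, "ry": 0.0, "rz": 0.0, "claw": 0.02},
    {"tx": 0.005, "ty": -0.12, "tz": 0.0, "rx": 0.0, "ry": 0.0, "rz": 0.0, "claw": 0.02},
    {"tx": 0.005, "ty": -0.165, "tz": 0.0, "rx": 0.0, "ry": 0.0, "rz": 0.0, "claw": 0.02},
    {"tx": 0.005, "ty": -0.21, "tz": 0.0, "rx": 0.0, "ry": 0.0, "rz": 0.0, "claw": 0.02},
    {"tx": 0.005, "ty": -0.255, "tz": 0.0, "rx": 0.0, "ry": 0.0, "rz": 0.0, "claw": 0.02},
    {"tx": 0.005, "ty": -0.3, "tz": 0.0, "rx": 0.0, "ry": 0.0, "rz": 0.0, "claw": 0.02},
    {"tx": 0.005, "ty": -0.345, "tz": 0.0, "rx": 0.0, "ry": 0.0, "rz": 0.0, "claw": 0.02},
    {"tx": 0.005, "ty": -0.385, "tz": 0.0, "rx": 0.0, "ry": 0.0, "rz": 0.0, "claw": 0.02},
    {"tx": 0.005, "ty": -0.41, "tz": -0.02, "rx": 0.0, "ry": 0.0, "rz": 0.0, "claw": 0.02},
    {"tx": 0.005, "ty": -0.4185, "tz": -0.05, "rx": 0.0, "ry": 0.0, "rz": 0.0, "claw": 0.02},
    {"tx": 0.005, "ty": -0.4185, "tz": -0.09, "rx": 0.0, "ry": 0.0, "rz": 0.0, "claw": 0.02},
  ],
)

```text
clock: 9.15
eef_pos: [524.6, -211.8, 122.3]
tool_rot: [3.139, 0.002, 1.409]
force: [0.2, 0.0, -4.5]
width: 27.1
```

apply_moves(
  increments=[
    {"tx": 0.0, "ty": 0.0, "tz": -0.028, "rx": 0.0, "ry": 0.0, "rz": 0.0, "claw": 0.02},
    {"tx": 0.0, "ty": 0.0, "tz": -0.028, "rx": 0.0, "ry": 0.0, "rz": 0.0, "claw": 0.02},
    {"tx": 0.0, "ty": 0.0, "tz": -0.028, "rx": 0.0, "ry": 0.0, "rz": 0.0, "claw": 0.02},
  ],
)

```text
clock: 9.45
eef_pos: [524.0, -208.9, 94.6]
tool_rot: [-3.14, -0.0, 1.412]
force: [0.5, -0.1, -3.8]
width: 27.6
```

Run:
```python
from h import *
a=snap('top','t6.png');b=snap('scene','s6.png'); s=read_state(); print(s['eef_pos'],s['force'],s['width'])
cv2.imwrite('pics/c8.png',np.hstack([cv2.resize(a[210:310,370:470],(400,400),interpolation=2),cv2.resize(b[230:330,195:295],(400,400),interpolation=2)]))
p=s['eef_pos']
for n in('top','scene'): print(n,proj(n,[p[0],p[1],p[2]-14]),proj(n,[526,-208.5,p[2]-14]))
```

```text
[ 525.65498816 -209.56159644   96.4164469 ] [ 0.33774829  0.16113045 -3.72117641] 26.83563827646283
top [424.70755946 256.95084355] [424.28222832 256.82161903]
scene [242.96233931 288.48883132] [243.39848521 288.36127169]
```

View pics/c8.png

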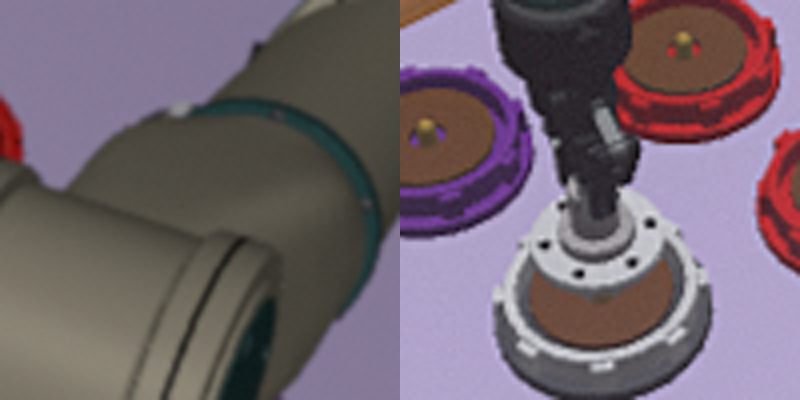

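Run:
```python
from h import *
b=cv2.imread('pics/s6.png'); c=b[270:312,222:272]; cv2.imwrite('pics/c9.png',cv2.resize(c,None,fx=14,fy=14,interpolation=2))
for z in(75,80,85): print(z,proj('scene',[527.2,-210,z]),proj('scene',[526.5,-208.5,z]))
print(proj('scene',[526.5,-207.5,80])-proj('scene',[526.5,-208.5,80]),proj('scene',[527.5,-208.5,80])-proj('scene',[526.5,-208.5,80]))
g=cv2.cvtColor(b,cv2.COLOR_BGR2GRAY)
for r in(280,283,286,289,292,295): print(r,g[r,222:272].tolist())
```

```text
75 [243.44023189 290.90867742] [243.7835545  290.45056663]
80 [243.25680119 289.5807271 ] [243.60124999 289.12255883]
85 [243.07234341 288.2453412 ] [243.41792563 287.78712199]
[ 0.33585904 -0.19604497] [0.22847317 0.2337637 ]
280 [76, 150, 177, 175, 171, 170, 172, 171, 168, 168, 174, 195, 158, 127, 107, 78, 84, 87, 79, 81, 51, 37, 44, 47, 45, 38, 41, 117, 170, 195, 201, 199, 195, 199, 201, 183, 171, 169, 171, 170, 168, 171, 171, 173, 169, 169, 170, 171, 171, 169]
283 [175, 172, 171, 169, 170, 170, 170, 168, 189, 194, 195, 200, 196, 158, 162, 113, 79, 72, 80, 82, 63, 42, 41, 43, 49, 48, 67, 110, 148, 151, 151, 193, 202, 200, 205, 210, 207, 201, 175, 167, 172, 172, 171, 171, 171, 168, 172, 173, 170, 171]
286 [170, 171, 172, 170, 168, 167, 185, 192, 195, 193, 193, 197, 173, 151, 158, 125, 82, 71, 76, 75, 74, 76, 79, 77, 76, 79, 76, 86, 145, 159, 157, 137, 190, 202, 102, 33, 65, 182, 194, 195, 197, 197, 186, 175, 173, 173, 171, 171, 171, 170]
289 [171, 169, 172, 185, 197, 195, 196, 200, 206, 176, 192, 203, 166, 141, 156, 161, 155, 134, 95, 67, 66, 61, 64, 61, 91, 139, 158, 161, 166, 156, 102, 107, 187, 197, 194, 193, 199, 201, 188, 161, 190, 190, 178, 149, 168, 172, 172, 171, 172, 170]
292 [173, 170, 161, 177, 200, 174, 193, 187, 143, 122, 173, 195, 202, 145, 74, 82, 113, 113, 141, 148, 163, 170, 156, 134, 132, 115, 107, 78, 66, 101, 176, 194, 195, 194, 193, 196, 198, 192, 126, 88, 84, 92, 168, 197, 190, 183, 174, 173, 170, 173]
295 [168, 187, 202, 188, 128, 90, 100, 167, 194, 192, 191, 190, 189, 193, 197, 196, 188, 156, 129, 94, 82, 80, 80, 105, 113, 171, 185, 198, 205, 128, 45, 20, 125, 190, 203, 184, 125, 101, 85, 82, 90, 92, 83, 132, 187, 198, 143, 129, 166, 174]
```

View pics/c9.png

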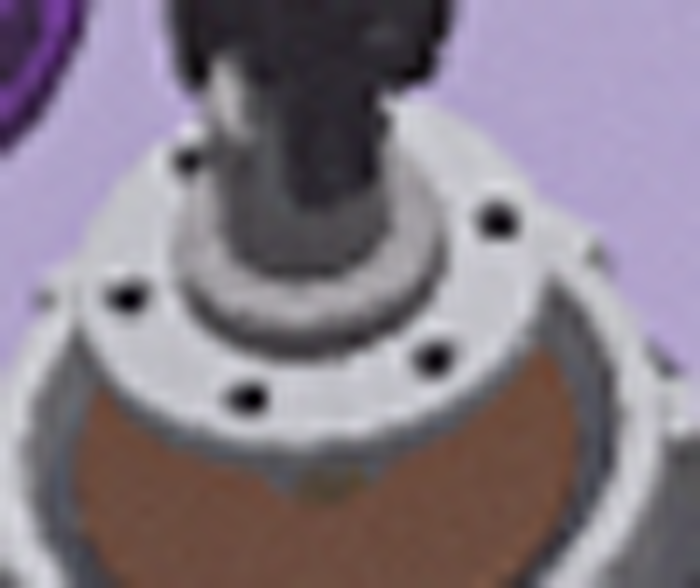

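apply_moves(
  increments=[
    {"tx": 0.0005, "ty": -0.0016, "tz": -0.015, "rx": 0.0, "ry": 0.0, "rz": 0.0, "claw": 0.02},
    {"tx": 0.0005, "ty": -0.0016, "tz": -0.025, "rx": 0.0, "ry": 0.0, "rz": 0.0, "claw": 0.02},
    {"tx": 0.0005, "ty": -0.0016, "tz": -0.029, "rx": 0.0, "ry": 0.0, "rz": 0.0, "claw": 0.02},
    {"tx": 0.0005, "ty": -0.0016, "tz": -0.032, "rx": 0.0, "ry": 0.0, "rz": 0.0, "claw": 0.02},
    {"tx": 0.0005, "ty": -0.0016, "tz": -0.035, "rx": 0.0, "ry": 0.0, "rz": 0.0, "claw": 0.02},
    {"tx": 0.0005, "ty": -0.0016, "tz": -0.035, "rx": 0.0, "ry": 0.0, "rz": 0.0, "claw": 0.02},
  ],
)

```text
clock: 10.15
eef_pos: [525.1, -210.6, 59.9]
tool_rot: [-3.141, -0.0, 1.412]
force: [-0.7, -0.1, -3.3]
width: 27.4
```

apply_moves(
  increments=[
    {"tx": 0.0, "ty": 0.0, "tz": -0.002, "rx": 0.0, "ry": 0.0, "rz": 0.0, "claw": 0.02},
    {"tx": 0.0, "ty": 0.0, "tz": -0.004, "rx": 0.0, "ry": 0.0, "rz": 0.0, "claw": 0.02},
    {"tx": 0.0, "ty": 0.0, "tz": -0.004, "rx": 0.0, "ry": 0.0, "rz": 0.0, "claw": 0.02},
  ],
)

```text
clock: 10.45
eef_pos: [525.1, -210.6, 56.0]
tool_rot: [-3.141, -0.0, 1.412]
force: [-0.5, -0.2, -4.2]
width: 26.6
```

apply_moves(
  increments=[
    {"tx": 0.0, "ty": 0.0, "tz": -0.002, "rx": 0.0, "ry": 0.0, "rz": 0.0, "claw": 0.02},
    {"tx": 0.0, "ty": 0.0, "tz": -0.004, "rx": 0.0, "ry": 0.0, "rz": 0.0, "claw": 0.02},
    {"tx": 0.0, "ty": 0.0, "tz": -0.004, "rx": 0.0, "ry": 0.0, "rz": 0.0, "claw": 0.02},
  ],
)

```text
clock: 10.75
eef_pos: [525.4, -210.9, 52.7]
tool_rot: [3.141, 0.0, 1.412]
force: [-1.6, 0.2, 4.6]
width: 27.3
```

apply_moves(
  increments=[
    {"tx": 0.0, "ty": 0.0, "tz": -0.001, "rx": 0.0, "ry": 0.0, "rz": 0.0, "claw": 0.02},
    {"tx": 0.0, "ty": 0.0, "tz": -0.002, "rx": 0.0, "ry": 0.0, "rz": 0.0, "claw": 0.02},
    {"tx": 0.0, "ty": 0.0, "tz": -0.002, "rx": 0.0, "ry": 0.0, "rz": 0.0, "claw": 0.02},
    {"tx": 0.0, "ty": 0.0, "tz": -0.002, "rx": 0.0, "ry": 0.0, "rz": 0.0, "claw": 0.02},
  ],
)

```text
clock: 11.15
eef_pos: [525.4, -210.9, 51.2]
tool_rot: [3.141, -0.0, 1.412]
force: [-2.5, 0.5, 7.7]
width: 27.2
```

Run:
```python
from h import *
b=snap('scene','s7.png'); s=read_state(); print(s['eef_pos'],s['force'],s['torque'],s['width'])
c=b[270:330,215:275]; cv2.imwrite('pics/c10.png',cv2.resize(c,None,fx=10,fy=10,interpolation=2))
```

```text
[ 525.43354086 -210.90378009   51.2043588 ] [-1.69522262  0.85776631  6.8217913 ] [ 0.16590047  0.6082369  -0.04468449] 27.003620538755413
```

View pics/c10.png

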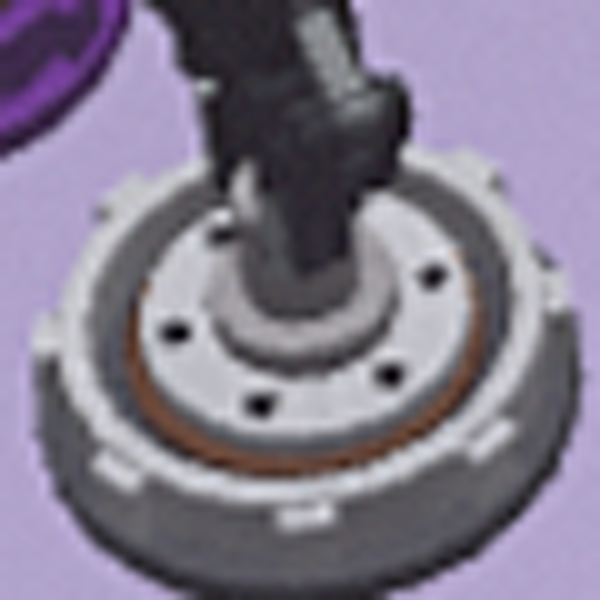

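apply_moves(
  increments=[
    {"tx": 0.0, "ty": 0.0, "tz": -0.001, "rx": 0.0, "ry": 0.0, "rz": 0.0, "claw": 0.02},
    {"tx": 0.0, "ty": 0.0, "tz": -0.002, "rx": 0.0, "ry": 0.0, "rz": 0.0, "claw": 0.02},
    {"tx": 0.0, "ty": 0.0, "tz": -0.003, "rx": 0.0, "ry": 0.0, "rz": 0.0, "claw": 0.02},
    {"tx": 0.0, "ty": 0.0, "tz": -0.004, "rx": 0.0, "ry": 0.0, "rz": 0.0, "claw": 0.02},
    {"tx": 0.0, "ty": 0.0, "tz": -0.004, "rx": 0.0, "ry": 0.0, "rz": 0.0, "claw": 0.02},
  ],
)

```text
clock: 11.7
eef_pos: [525.6, -211.0, 49.8]
tool_rot: [3.139, -0.002, 1.411]
force: [-7.7, 2.4, 29.6]
width: 27.0
```

Run:
```python
from h import *
b=snap('scene','s8.png'); a=snap('top','t8.png'); s=read_state(); print(s['clock'],s['eef_pos'],s['force'],s['torque'],s['width'],s['tool_rot'])
c=b[275:325,217:272]; cv2.imwrite('pics/c11.png',cv2.resize(c,None,fx=12,fy=12,interpolation=2))
print('expect flange ctr if home',[(proj('scene',[526.5,-209.3,z])-[217,275]+.46)*12 for z in(35,40)])
```

```text
11.8 [ 525.6115244  -211.0002848    49.78845572] [-7.64384894  3.83992239 29.44438744] [0.86865348 1.71598963 0.03999939] 27.23832855879027 [ 3.13906907e+00 -1.43883443e-03  1.41146520e+00]
expect flange ctr if home [array([340.85382149, 317.17495385]), array([338.75126341, 301.92633991])]
```

Run:
```python
from h import *
def holes(f,cy):
    g=cv2.imread('pics/'+f,0); G=cv2.resize(g[280:320,225:265],None,fx=8,fy=8,interpolation=2)
    n,l,st,ce=cv2.connectedComponentsWithStats(cv2.inRange(G,0,95))
    return [(round(225+x/8-.44,2),round(280+y/8-.44,2),int(s[4])) for (x,y),s in zip(ce,st) if 50<s[4]<900]
print(holes('s7.png',0)); print(holes('s8.png',0))
for f in('s7.png','s8.png'):
    im=cv2.imread('pics/'+f); print(f,(cv2.inRange(cv2.cvtColor(im,cv2.COLOR_BGR2HSV),(3,60,30),(20,255,170))[285:322,222:270]>0).sum())
```

```text
[(np.float64(257.84), np.float64(297.23), 230), (np.float64(232.12), np.float64(302.83), 269), (np.float64(253.52), np.float64(307.05), 283), (np.float64(240.58), np.float64(310.06), 301), (np.float64(230.5), np.float64(318.85), 269), (np.float64(225.24), np.float64(318.94), 117)]
[(np.float64(257.72), np.float64(297.66), 235), (np.float64(232.23), np.float64(303.05), 257), (np.float64(253.62), np.float64(307.4), 292), (np.float64(240.47), np.float64(310.35), 260), (np.float64(230.53), np.float64(318.86), 250), (np.float64(225.2), np.float64(318.93), 114)]
s7.png 90
s8.png 92
```

apply_moves(
  increments=[
    {"tx": -0.0008, "ty": 0.0004, "tz": 0.0, "rx": 0.0, "ry": 0.0, "rz": 0.0, "claw": 0.02},
    {"tx": -0.0008, "ty": 0.0004, "tz": 0.0, "rx": 0.0, "ry": 0.0, "rz": 0.0, "claw": 0.02},
    {"tx": -0.0008, "ty": 0.0004, "tz": 0.0, "rx": 0.0, "ry": 0.0, "rz": 0.0, "claw": 0.02},
  ],
)

```text
clock: 12.1
eef_pos: [525.5, -211.0, 49.8]
tool_rot: [3.138, -0.001, 1.411]
force: [-5.8, 3.0, 28.4]
width: 26.9
```

apply_moves(
  increments=[
    {"tx": 0.0, "ty": 0.0, "tz": -0.001, "rx": 0.0, "ry": 0.0, "rz": 0.0, "claw": 0.02},
    {"tx": 0.0, "ty": 0.0, "tz": -0.001, "rx": 0.0, "ry": 0.0, "rz": 0.0, "claw": 0.02},
    {"tx": 0.0, "ty": 0.0, "tz": -0.001, "rx": 0.0, "ry": 0.0, "rz": 0.0, "claw": 0.02},
  ],
)

```text
clock: 12.4
eef_pos: [525.6, -211.0, 49.7]
tool_rot: [3.137, -0.001, 1.411]
force: [-6.0, 3.7, 35.0]
width: 27.0
```

apply_moves(
  increments=[
    {"tx": -0.0005, "ty": 0.0003, "tz": 0.001, "rx": 0.0, "ry": 0.0, "rz": 0.0, "claw": 0.02},
    {"tx": -0.0005, "ty": 0.0003, "tz": 0.001, "rx": 0.0, "ry": 0.0, "rz": 0.0, "claw": 0.02},
    {"tx": -0.0005, "ty": 0.0003, "tz": 0.001, "rx": 0.0, "ry": 0.0, "rz": 0.0, "claw": 0.02},
  ],
)

```text
clock: 12.7
eef_pos: [525.5, -210.9, 49.8]
tool_rot: [3.137, -0.0, 1.411]
force: [-5.2, 2.6, 27.1]
width: 27.0
```

Run:
```python
from h import *
a=cv2.imread('pics/t3.png');b=snap('top','t9.png'); s=read_state(); print(s['clock'],s['eef_pos'],s['force'],s['width'])
def m(i): return cv2.inRange(cv2.cvtColor(i,cv2.COLOR_BGR2HSV),(100,120,20),(125,255,255))[225:320,205:255]
A,B=m(a)>0,m(b)>0; print('door blue px',A.sum(),B.sum(),'IoU',(A&B).sum()/(A|B).sum())
if (A&B).sum()/(A|B).sum()>.8 and s['force'][2]>15: print(finish_job())
```

```text
12.75 [ 525.52496684 -210.94234071   49.80398185] [-4.43543086  2.42742112 27.53514691] 26.972721534533303
door blue px 913 911 IoU 0.954983922829582
the job is handed in; nothing more can be done
None
```

I opened the locker door to about 86°. I then took the cover from the rack, lowered it upright onto the grey drum's pin and pressed it down to the plate's stop. The job was handed in at 12.75 s with the cover still gripped and pressed.

**Last checks:**
- **Plate at its stop:** the press force rose to about 31 N once the cover's weight was allowed for. Pushing 1 mm further in command moved the tool only 0.1 mm and added about 7 N. The spring alone gives at most 14.4 N, so this is a hard stop.
- **Cover on the pin:** the picture at about 3 mm of press shows the flange seated inside the drum's rim. Tool tilt is under 0.01 rad, and the cover did not slip in the fingers during the last press.
- **Door:** it is unchanged since opening, with 95 % overlap of its blue area in the top view.

**Not confirmed or in disagreement:**
- **Flange flush with the rim:** I had no picture left to see this at full press, so it rests on the force and height readings.
- **Plate travel:** estimated from the spring force it came to about 4.2 mm of 5, while the hard stop says fully home.
- **Sideways load:** about 5 N remained on the tool.
- **Bystanders:** I made no final check of their positions; the arm passed well above them or kept clear.

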